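# Fit a former on the bangle bender and lock it with its R-clip

## Robot

A 6-joint arm with a two-finger parallel gripper is mounted at the origin on the work surface. World frame = base frame: x ahead of the robot, y to its left, z up, the work surface at z = 0. Lengths are in m, angles in rad, forces in N, time in s.
With the tool pointing down it reaches from about 0.35 to 0.975 m from the base axis. Payload 7.1 kg.
Tool frame: the origin (TCP) lies midway between the tips of the shut fingers; the grasp point (between the pads) lies grip_depth behind it (grip_depth is the distance from the TCP to the grasp point, in m); z points along the fingers, y is the line along which they close (so a half turn about z gives the same grasp; the last joint's range is limited). The gripper opens to 88 mm and grips with 3 to 60 N. Pads are 20 mm wide; open, the fingers measure 115 mm over their backs; the gripper's body (75 mm by 178 mm) begins 61 mm behind the grasp point.
Start: joints at [-1.215, 0.423, 1.63, -0, 1.089, -0.019], TCP at [0.229, -0.582, 0.223] pointing down, gripper open.
Joint ranges: [-3, 3], [-0.9, 2.11], [0.09, 2.58], [-1.31, 4.45], [0.11, 2.69], [-2.54, 2.54]. Speed limits (rad/s): [2.39, 2.39, 3.01, 3.14, 3.14, 3.14].

## Interface

Orientations are given as a rotation vector (axis times angle).
In Python, from cell import * gives the robot as it stands. The module is installed in compiled form; this text tells all that it offers.
- The arm moves only by the tool drive_tool, never from a script. Its arguments are lists of equal length, an entry for each row: "delta_pos": the shift along the world's x, y, z in mm, a list of three; "twist": the turn, a rotation vector about the world's x, y, z in degrees, a list of three; "claw": the opening, from 0 (shut) to 1 (fully open). A call has 1 to 20 rows; each row is the pose to reach, as a shift and turn from the pose commanded when the call began; what a row does not reach only later rows make up. A row lasts 1/10 s, in which the tool goes at most 50 mm and 8.59 degrees, less where a joint would pass 70% of its speed; a pose out of reach is approached as far as the arm can. A call with a gripper value outside its range is refused whole. The fingers move at their own pace and stop on an object; the grip force is fixed at half the most. Time passes only in rows, so rows that repeat a pose let the fingers close. It gives the time, the measured TCP pose, the force, the opening and the grip force at its end, in the units of the state.
- state(): the state, without advancing time (a new reading comes with each control period).
- camera(name): name is "scene" or "side" or "wrist"; returns a dict with "color" (480x640x3 uint8, red, green, blue), "fov_y" (degrees; the focal length in pixels is half the picture's height over the tangent of half this angle, whatever the lens; pixels are square), "cx", "cy" (the principal point, pixels), "eye" and "rotation" of the camera in the world; the wrist camera has in their place "tool_from_camera" (4x4, takes a point from camera to tool coordinates, whose origin is the TCP and whose axes are the flange's). Camera axes: x right, y up, looking along -z (the intrinsics and any distortion apply to the point x, -y, -z); pixel columns grow to the right and rows downward; lengths in m; the calibration is good to about 2 mm. A picture is of the moment at which its call begins: read the wrist's pose just before it. There is no depth.
- finish_job(): hands the job in; it is judged then, once.
The state is a dict: "time": time; "qpos": joint angles; "qd": joint speeds; "effort": joint torques, N m; "eef_pos": TCP position; "ee_rot": TCP orientation; "force": force on the tool from outside, world axes, zero at the start; "wrist_torque": the same for the moment, N m; "gripper_width": opening from 0.0 (shut) to 1.0 (fully open); "finger_force": force on a finger pad.
Only numpy, scipy, OpenCV 4.12 (cv2) and the standard library are available. Lean on these libraries where they do the work, as an engineer would, in place of code of your own. Each camera call takes 0.05 s, during which the arm holds its last target. There are 200 camera calls.

## Task

Fit the green former onto the bare spindle of the bangle bender, letting it down gently until it sits flat on the boss. Then lock it: find the cross-hole in the spindle, which turns and may point anywhere, and push the R-clip's straight leg through it, keeping the clip level, until its bent leg has ridden over the spindle and snapped home around it, and let go. Feel your way with the clip: do not ram it, wrench its leg open or push it past its seat, and leave everything else on the bench where it lies.

Things in the scene. Friction and masses are not known exactly. Their poses are not given: they have to be found in the camera images.
- bender: bangle bender bolted to the bench, fixed: blue steel base plate 190 x 110 x 12 mm, upright steel spindle 18 mm in diameter. Origin: on the spindle axis at bench level; z up, x towards the swing arm with the red grip. The arm and the work clamp (44 to 68 mm from the axis on the -x side) are at most 38 mm high, so a clip can come in over them from any side
- boss_top (a point): centre of the boss's top face, where the former's underside sits, 20 mm above the bench; the boss is 40 mm in diameter
- cross_hole (a point): middle of the level cross-hole, on the spindle axis, 72 mm above the bench, 12 mm above a seated former. 6.6 x 6.6 mm, right through the spindle, mouths 9 mm from the axis, slightly chamfered, black inside. The spindle is a turning fit (0.03 N m), so the hole's heading differs each time: up to 1.3 rad either way from the bender's y axis. It is not measured: see it or feel for it
- spindle_top (a point): centre of the spindle's top face, 88 mm above the bench; the spindle tapers to 10 mm in diameter over its last 6 mm, and a black line across the top face lies along the cross-hole
- former: green plastic former, 110 g: grooved disc 56 mm in diameter and 22 mm high with a hub 36 mm in diameter and 18 mm high on top (40 mm in all), bore 20 mm in diameter right through. Origin: on the bore axis at the underside; z up. It stands on the bench in a row with two spare formers (one white, one black); pick it up by the hub
- clip: spring-steel R-clip of 4.6 mm wire, 38 g, lying flat on the bench. Origin: beside the coil, on the underside below the straight leg. x runs along the straight leg from coil to tip, y towards the bent leg, z up. The coil is a round double turn, outer diameter 22.6 mm, 9.2 mm high, centred at x = 0, y = 9 mm. Both legs run 2.3 mm above the underside; the straight leg, round-ended, at y = 0
- clip_flare (a point): end of the bent leg. That leg leaves the coil at y = 18 mm (clip axes), narrows to a waist near x = 26 mm, bows out round the seat at x = 36 mm, narrows to a second waist near x = 45 mm and flares out to this point, x = 59, y = 14.5 mm. The flare meets the spindle about 22 mm before the clip is home
- clip_coil (a point): centre of the clip's coil, half way up it (4.6 mm above the clip's underside): where to grip it, across the coil, the fingers one on each side of the legs' direction
- clip_seat (a point): point on the straight leg's centre line, 36 mm from the coil's centre along the leg, 2.3 mm above the underside, that lies on the spindle axis in the middle of the cross-hole when the clip is home
- clip_tip (a point): end of the clip's straight leg, on its centre line, 76.3 mm from the coil's centre along the leg
- clip_leg (a joint): how far the bent leg is sprung open about the coil (rad): 0 when free, about 0.1 while it rides over the thickest part of the spindle, about 0.03 when it has snapped home around the spindle. Sprung shut by 2.5 N m per rad with a preload of 0.15 N m; riding over the spindle takes a push of about 3 to 8 N, which then drops away; pushing on past the seat the force rises again
- former_white: white spare former, disc 66 mm in diameter, 40 mm high with the same hub, standing beside the green one (bystander; origin at its underside)
- former_black: black spare former, disc 48 mm in diameter, 40 mm high with the same hub, standing beside the green one (bystander; origin at its underside)
- hammer: hammer with wooden handle, 240 mm long, lying at the back (bystander; origin at its underside)
- bench_block: steel bench block 75 x 75 x 20 mm (bystander; origin at its underside)
- jar: white plastic jar 52 mm in diameter, 50 mm high (bystander; origin at its underside)
- file: flat file with round wooden handle, 260 mm long, lying on the right (bystander; origin at its underside)
- bangle: brass bangle 64 mm in diameter, 8 mm high, at the back left (bystander; origin at its underside)
- saw: piercing saw frame with black handle, 270 x 115 mm, 26 mm high, lying on the left (bystander; origin at its underside)
Not all that is in view belongs to the job. Several things have the shape of the former; the one meant has the colours described above.

How it is judged:
On the way, in this order (a step that is already met when the one before it is completed fails the run):
1. the green former sits flat on the boss around the spindle, before the clip is in the hole (horizontal distance between former and boss_top below 0.003 m and z of former in the frame of bender below 0.0225 m and angle between former's own z axis and vertical below 0.06 rad and distance between clip_seat and cross_hole above 0.05 m), for 0.2 s.
2. the clip's straight leg is right through the cross-hole and its bent leg has snapped home around the spindle (distance between clip_seat and cross_hole below 0.004 m and angle between the z axis of clip and the z axis of bender, either way round below 0.25 rad and value of joint clip_leg between 0.008 and 0.06 rad), for 0.2 s.
At the end, for the whole second after the job is handed in: Green former flat on the boss (3 mm off axis, 2.5 mm above it, 0.06 rad at most); clip seat within 4 mm of the middle of the cross-hole, clip level within 0.25 rad, its bent leg closed around the spindle (0.008 to 0.06 rad); both at rest (all of step 2 and horizontal distance between former and boss_top below 0.003 m and z of former in the frame of bender below 0.0225 m and angle between former's own z axis and vertical below 0.06 rad and linear speed of each of clip, former below 0.02 m/s); the robot touches nothing.
It fails at once if the clip is pressed against the bender with more than 30 N in all (its own spring grip of about 16 N included) (contact force between clip and bender above 30 N).
It fails at once if the clip's bent leg is wrenched open by more than 0.18 rad (value of joint clip_leg above 0.18 rad).
It fails at once if the former is pressed onto the bender with more than 40 N (contact force between former and bender above 40 N).
It fails at once if a bystander (spare former, hammer, bench block, jar, file, bangle or saw) is moved by more than 25 mm (distance of any of former_white, former_black, hammer, bench_block, jar, file, bangle, saw from where it was at the start of the episode above 0.025 m).
It also fails if it takes over 72 s, if anything falls off the work surface, if the arm or the gripper's body presses on something with over 40 N, if the wrist force passes 120 N, or if a joint passes its speed limit or range.

## Working session

There is one attempt and no reset: what is moved stays moved. The work goes in short steps, Python scripts to look and compute and a tool call to move; the robot and the scene stay as the last step left them, time stands still between calls to the robot, and variables do not carry over. Pictures are saved under pics/ and viewed, at most 10 in all, crops included, and the job is handed in when it is done.

Besides the shell and the picture viewer there is one more tool, called after "Emit:" by a JSON object that holds its "method" and its "body". drive_tool: Moves the arm, as the interface text tells. Its arguments: {"type":"object","properties":{"delta_pos":{"type":"array"},"twist":{"type":"array"},"claw":{"type":"array"}},"required":["delta_pos","twist","claw"]}

```bash
mkdir -p pics; cat > h.py <<'E'
from cell import *
import numpy as np, cv2, pickle
from scipy.spatial.transform import Rotation as R
def shot(n):
    s=state(); c=camera(n)
    if 'eye' in c: Rm=np.array(c['rotation']);
    else:
        T=np.eye(4);T[:3,:3]=R.from_rotvec(s['ee_rot']).as_matrix();T[:3,3]=s['eef_pos']
        M=T@np.array(c['tool_from_camera']); c['eye']=M[:3,3]; Rm=M[:3,:3]
    if Rm.ndim==1 or Rm.shape!=(3,3): Rm=R.from_rotvec(Rm).as_matrix()
    c['Rm']=Rm; c['eye']=np.array(c['eye']); c['f']=240/np.tan(np.radians(c['fov_y'])/2); return c
def ray(c,u,v):
    d=np.array([(u-c['cx'])/c['f'],-(v-c['cy'])/c['f'],-1]); return c['Rm']@d
def plane(c,u,v,z):
    d=ray(c,u,v); return c['eye']+d*(z-c['eye'][2])/d[2]
def proj(c,p):
    q=c['Rm'].T@(np.array(p)-c['eye']); return np.array([c['cx']+c['f']*q[0]/-q[2], c['cy']-c['f']*q[1]/-q[2]])
def save(c,n): cv2.imwrite('pics/'+n+'.png',c['color'][:,:,::-1])
E
python3 - <<'E'
from h import *
for n in('scene','side','wrist'):
    c=shot(n); save(c,n+'0'); print(n,{k:v for k,v in c.items() if k!='color'})
    pickle.dump(c,open(n+'0.pkl','wb'))
s=shot('scene')
a=cv2.imread('pics/scene0.png');b=cv2.imread('pics/side0.png')
print(state())
E
```

```text
scene {'fov_y': 43.3500587497418, 'cx': 318.1338619458611, 'cy': 230.47393557507453, 'eye': array([ 1.4591974, -0.8968727,  0.9363875]), 'rotation': array([0.91947512, 0.36015119, 0.74123081]), 'Rm': array([[ 0.70144123, -0.42115539,  0.57498551],
       [ 0.71231456,  0.38679523, -0.58565981],
       [ 0.02425213,  0.82037649,  0.57130924]]), 'f': np.float64(603.8592911832241)}
side {'fov_y': 44.43530257605965, 'cx': 320.9754806112204, 'cy': 235.6247263320583, 'eye': array([0.02499409, 0.65406121, 0.89712106]), 'rotation': array([ 0.36470624, -0.99413066, -2.24307772]), 'Rm': array([[-0.75061851,  0.44980599, -0.4839901 ],
       [-0.66068522, -0.50188857,  0.55821403],
       [ 0.00817892,  0.73877089,  0.67390702]]), 'f': np.float64(587.5845364505119)}
wrist {'fov_y': 68.94518248119586, 'cx': 316.85564360799515, 'cy': 241.38056339601903, 'tool_from_camera': array([[ 2.93859951e-04,  9.55122077e-01,  2.96212308e-01,
         8.14262994e-02],
       [ 9.99999644e-01, -5.14912726e-04,  6.68252674e-04,
        -2.01629618e-04],
       [ 7.90786369e-04,  2.96212006e-01, -9.55121889e-01
[... 357 characters left out ...]

{'time': 0.2, 'qpos': array([-1.21495654e+00,  4.23561961e-01,  1.63036610e+00,  1.07197088e-05,
        1.08860510e+00, -1.90111209e-02]), 'qd': array([-9.64368040e-04, -3.10095646e-03, -3.72668140e-03, -6.76804178e-04,
        6.27569017e-04, -6.42452498e-05]), 'effort': array([ 3.37487481e-04, -5.44512641e+01, -2.73663908e+01,  6.42987457e-02,
        2.11715803e-02, -9.19059926e-05]), 'eef_pos': array([ 0.2287352 , -0.58127426,  0.22220311]), 'ee_rot': array([-3.08566351e+00, -5.85192404e-01,  2.32859364e-04]), 'force': array([ 0.49853744,  0.21410137, -0.83315312]), 'wrist_torque': array([ 0.05203016, -0.00336127,  0.01897584]), 'finger_force': 0.0, 'gripper_width': 1.0008321317495057}
```

View pics/scene0.png

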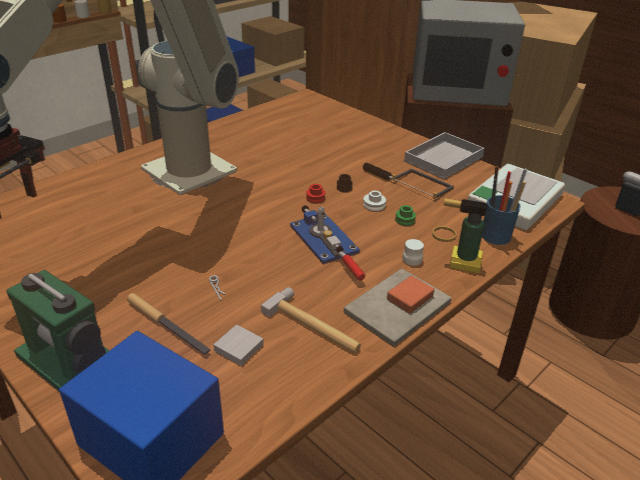

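View pics/side0.png

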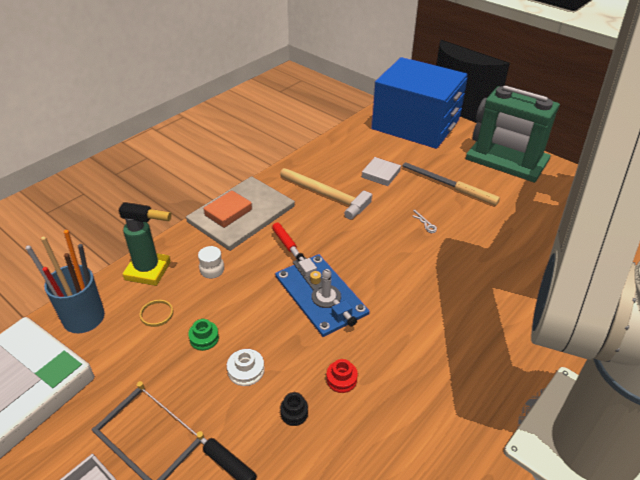

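The scene view shows four former-shaped things: red at (316,193), black at (345,183), white at (375,201) and green at (406,215). Green is the one described, and it is at (203,334) in the side view. The bender is at (324,232) and the clip at (217,287). Next is one enlarged crop to confirm this, plus the position estimates.

```bash
python3 - <<'E'
from h import *
S=pickle.load(open('scene0.pkl','rb'));D=pickle.load(open('side0.pkl','rb'))
def blob(c,lo,hi,box):
    x0,y0,x1,y1=box; h=cv2.cvtColor(c['color'],cv2.COLOR_RGB2HSV)
    m=np.zeros(h.shape[:2],np.uint8); m[y0:y1,x0:x1]=cv2.inRange(h,lo,hi)[y0:y1,x0:x1]
    n,l,st,ce=cv2.connectedComponentsWithStats(m); i=1+np.argmax(st[1:,4]); return st[i],ce[i]
g=((45,80,20),(90,255,255))
for c,b in((S,(380,195,430,235)),(D,(180,310,230,360))):
    st,ce=blob(c,*g,b); print('green',st,ce,plane(c,*ce,.018))
for c,b in((S,(355,180,392,215)),(D,(220,340,270,390))):
    st,ce=blob(c,(0,0,120),(180,60,255),b); print('white',st,ce,plane(c,*ce,.018))
def crop(c,x,y,w,h): return cv2.resize(np.ascontiguousarray(c['color'][y:y+h,x:x+w,::-1]),(400,300),interpolation=cv2.INTER_CUBIC)
a=np.vstack([np.hstack([crop(S,370,180,80,60),crop(S,285,200,80,60)]),np.hstack([crop(S,190,260,80,60),crop(D,280,255,80,60)])])
cv2.imwrite('pics/crops.png',a)
E
```

```text
green [396 205  19  16 141] [405.42553191 213.12056738] [0.6395918  0.28395048 0.018     ]
green [189 319  29  31 723] [203.09128631 334.37482711] [0.63949227 0.27885091 0.018     ]
white [364 191  22  14 172] [374.40697674 198.37790698] [0.52934607 0.27871394 0.018     ]
white [ 227  349   37   37 1094] [245.16179159 366.6261426 ] [0.52812776 0.27602395 0.018     ]
```

View pics/crops.png

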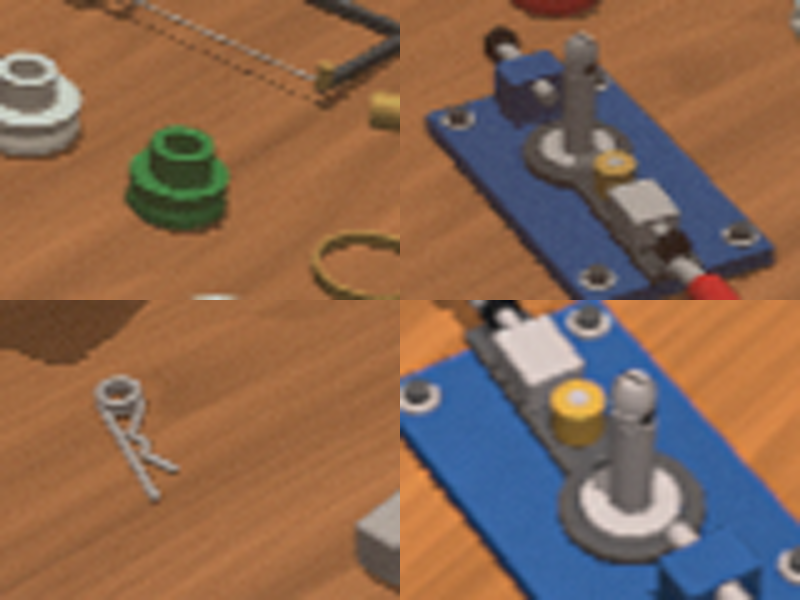

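The crop confirms it: the green former at scene (406,215) stands alone. The clip's coil is at about (214,278) with the tip at about (221,299). The spindle top is at (321,207) in the scene view and (326,271) in the side view.

```bash
python3 - <<'E'
from h import *
import cell
print([k for k in dir(cell) if k[0]!='_'], getattr(cell,'grip_depth',None))
S=pickle.load(open('scene0.pkl','rb'));D=pickle.load(open('side0.pkl','rb'))
print('spindle',plane(S,321,207,.088),plane(D,326.4,270.4,.088))
print('jar',plane(S,414,244,.05),'clip',plane(S,214,277.5,.005),plane(S,221,299,.002),plane(S,225.5,293.5,.002))
for p in((.64,.28,.0),(.64,.28,.04)): print(proj(S,p),proj(D,p))
E
```

```text
['Unreachable', 'camera', 'finish_job', 'grip_depth', 'state'] 0.0187
spindle [0.53416074 0.05341062 0.088     ] [0.5329137  0.05123016 0.088     ]
jar [0.77198692 0.14724073 0.05      ] clip [ 0.49318357 -0.26655417  0.005     ] [ 0.56435446 -0.29960513  0.002     ] [ 0.55595663 -0.28019633  0.002     ]
[403.97135651 219.06533646] [203.65544222 340.548783  ]
[405.49455858 207.06071158] [200.91554128 327.14090443]
```

Emit:
{"method": "drive_tool", "body": {"delta_pos": [[50,105,0],[100,210,0],[150,315,0],[200,420,0],[220,460,0],[240,500,0],[260,545,0],[280,590,0],[300,630,0],[320,670,0],[340,710,0],[360,755,0],[380,800,0],[400,835,0],[411,861,-20],[411,861,-20],[411,861,-20],[411,861,-20],[411,861,-20],[411,861,-20]], "twist": [[0,0,0],[0,0,0],[0,0,0],[0,0,0],[0,0,0],[0,0,0],[0,0,0],[0,0,0],[0,0,0],[0,0,0],[0,0,0],[0,0,0],[0,0,0],[0,0,0],[0,0,0],[0,0,0],[0,0,0],[0,0,0],[0,0,0],[0,0,0]], "claw": [1,1,1,1,1,1,1,1,1,1,1,1,1,1,1,1,1,1,1,1]}}

```text
time: 2.2
eef_pos: [0.641, 0.2843, 0.2015]
ee_rot: [-3.084, -0.591, -0.001]
force: [0.4, 0.2, 0.6]
gripper_width: 1.0
finger_force: 0.0
```

```bash
python3 - <<'E'
from h import *
c=shot('wrist'); save(c,'w1')
h=cv2.cvtColor(c['color'],cv2.COLOR_RGB2HSV); m=cv2.inRange(h,(45,80,20),(90,255,255))
n,l,st,ce=cv2.connectedComponentsWithStats(m); i=1+np.argmax(st[1:,4]); print(st[i],ce[i])
cs,_=cv2.findContours((l==i).astype(np.uint8),cv2.RETR_CCOMP,cv2.CHAIN_APPROX_NONE)
for k in cs:
    if len(k)>15:
        e=cv2.fitEllipse(k); print(len(k),e,[plane(c,*e[0],z) for z in(.0,.022,.04)])
E
```

```text
[  67    0   80   44 2565] [109.76179337  16.64639376]
215 ((113.48198699951172, 17.1502742767334), (40.033748626708984, 93.01270294189453), 98.79104614257812) [array([0.74174085, 0.52452288, 0.        ]), array([0.74021376, 0.51182962, 0.022     ]), array([0.73896432, 0.50144422, 0.04      ])]
```

View pics/w1.png

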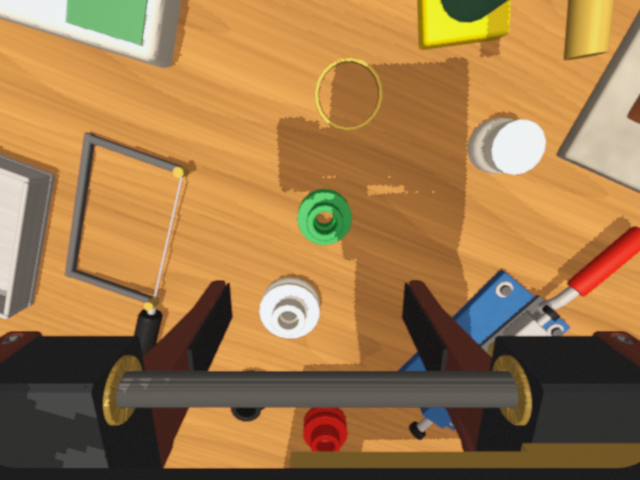

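The wrist view shows green at (325,217), white at (290,307) below it, the bangle at (349,94) and the jar at (517,147). My mask picked up the green cloth at (110,17) instead, so I'll restrict the box.

```bash
python3 - <<'E'
from h import *
c=shot('wrist'); 
h=cv2.cvtColor(c['color'],cv2.COLOR_RGB2HSV); m=cv2.inRange(h,(45,80,20),(90,255,255)); m[:180]=0;m[250:]=0;m[:,:290]=0;m[:,360:]=0
x,y=np.nonzero(m)[1],np.nonzero(m)[0]; print(x.min(),x.max(),y.min(),y.max())
cs,_=cv2.findContours(m,cv2.RETR_CCOMP,cv2.CHAIN_APPROX_NONE)
for k in cs:
    if len(k)>15:
        e=cv2.fitEllipse(k); print(len(k),e,[plane(c,*e[0],z).round(4) for z in(.0,.022,.04)])
print(state()['eef_pos'])
for d in((0,0),(.028,0),(-.028,0),(0,.028),(0,-.028)): print(proj(c,(.64+d[0],.281+d[1],.022)))
E
```

```text
296 349 188 242
152 ((322.7200012207031, 215.291748046875), (52.81220626831055, 54.36946105957031), 0.7855309844017029) [array([0.64  , 0.2763, 0.    ]), array([0.6446, 0.2785, 0.022 ]), array([0.6484, 0.2803, 0.04  ])]
44 ((322.9051818847656, 215.7204132080078), (13.428546905517578, 17.97618865966797), 79.73611450195312) [array([0.6397, 0.2759, 0.    ]), array([0.6443, 0.2781, 0.022 ]), array([0.648, 0.28 , 0.04 ])]
[0.63943917 0.2804915  0.20159541]
[318.66569658 218.5574851 ]
[329.23833989 192.74167552]
[308.54848717 243.26123646]
[292.54122861 208.42694089]
[344.34153266 228.51405887]
```

Emit:
{"method": "drive_tool", "body": {"delta_pos": [[2,-1,-40],[2,-1,-80],[2,-1,-120],[2,-1,-150],[2,-1,-168],[2,-1,-177],[2,-1,-177],[2,-1,-177],[2,-1,-177],[2,-1,-177],[2,-1,-177],[2,-1,-177],[2,-1,-177]], "twist": [[0,0,0],[0,0,0],[0,0,0],[0,0,0],[0,0,0],[0,0,0],[0,0,0],[0,0,0],[0,0,0],[0,0,0],[0,0,0],[0,0,0],[0,0,0]], "claw": [0.8,0.7,0.7,0.7,0.7,0.7,0.6,0.5,0.3,0.2,0.2,0.2,0.2]}}

```text
time: 3.6
eef_pos: [0.6428, 0.2788, 0.0273]
ee_rot: [-3.086, -0.585, -0.004]
force: [-0.0, -0.6, 6.6]
gripper_width: 0.404
finger_force: 30.0
```

Emit:
{"method": "drive_tool", "body": {"delta_pos": [[0,0,15],[0,0,50],[0,0,90],[0,0,115],[-20,-42,115],[-40,-84,115],[-60,-126,115],[-80,-168,115],[-95,-200,115],[-104,-219,115],[-108,-227,115],[-108,-227,115],[-108,-227,115],[-108,-227,115]], "twist": [[0,0,0],[0,0,0],[0,0,0],[0,0,0],[0,0,0],[0,0,0],[0,0,0],[0,0,0],[0,0,0],[0,0,0],[0,0,0],[0,0,0],[0,0,0],[0,0,0]], "claw": [0.2,0.2,0.2,0.2,0.2,0.2,0.2,0.2,0.2,0.2,0.2,0.2,0.2,0.2]}}

```text
time: 5.0
eef_pos: [0.5345, 0.0524, 0.1409]
ee_rot: [-3.086, -0.587, -0.001]
force: [1.1, 0.5, -0.9]
gripper_width: 0.4
finger_force: 30.0
```

```bash
python3 - <<'E'
from h import *
print(state()['eef_pos'],state()['force'])
S=shot('scene');D=shot('side');W=shot('wrist')
for n,c in(('S2',S),('D2',D)):
    pickle.dump(c,open(n+'.pkl','wb'))
    u,v=proj(c,(.5335,.052,.11)).astype(int); print(n,u,v)
    print('pred disc',proj(c,(.5335,.052,.115)),'spindle',proj(c,(.5335,.052,.088)))
    cv2.imwrite(f'{n}.png',cv2.resize(np.ascontiguousarray(c['color'][v-30:v+45,u-50:u+50,::-1]),(400,300),interpolation=cv2.INTER_CUBIC))
w=cv2.resize(W['color'][:,:,::-1],(400,300))
a=np.vstack([np.hstack([cv2.imread('S2.png'),cv2.imread('D2.png')]),np.hstack([w,np.zeros_like(w)])]); cv2.imwrite('pics/a2.png',a)
E
```

```text
[0.5345293  0.05238573 0.14085277] [ 1.07756108  0.51139413 -0.94523505]
S2 320 199
pred disc [320.71376987 198.27516487] spindle [320.43703837 207.09599394]
D2 326 262
pred disc [326.10413274 260.47404533] spindle [325.90627702 270.4684238 ]
```

View pics/a2.png

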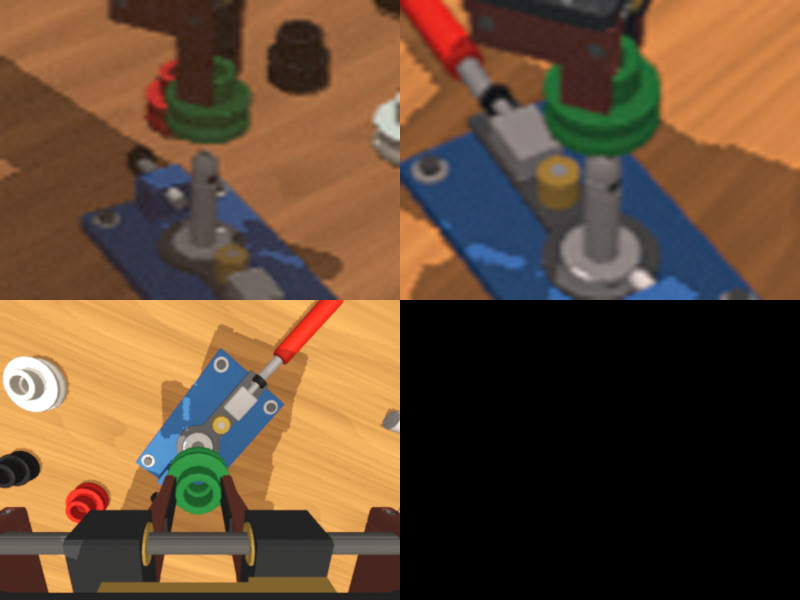

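The disc hangs over the spindle in both views: scene disc centre at about (322,199) against spindle (321,207), side (326.6) against (326.6). I'll check the depth direction numerically.

```bash
python3 - <<'E'
from h import *
from scipy.optimize import least_squares
S=pickle.load(open('S2.pkl','rb'));D=pickle.load(open('D2.pkl','rb'));W=shot('wrist')
t=np.linspace(0,2*np.pi,180)
obs=[]
for c in(S,D):
    h=cv2.cvtColor(c['color'],cv2.COLOR_RGB2HSV); m=cv2.inRange(h,(50,110,20),(85,255,255)); u,v=proj(c,(.5335,.052,.12)).astype(int)
    q=np.zeros_like(m); q[v-25:v+20,u-20:u+20]=m[v-25:v+20,u-20:u+20]; y,x=np.nonzero(q)
    # disc extents: bounding
    obs.append((x.min(),x.max()+1,y.max()+1)); 
def res(p):
    r=[]
    for c,o in zip((S,D),obs):
        P=np.array([proj(c,(p[0]+.028*np.cos(a),p[1]+.028*np.sin(a),p[2])) for a in t]); r+=[(P[:,0].min()+P[:,0].max())/2-(o[0]+o[1])/2+.5, P[:,1].max()+.5-o[2]]
    return r
s=least_squares(res,[.533,.052,.115]); print('former bottom',obs,s.x,s.fun)
# spindle top: rays midpoint (crop reads: tip centre)
def tri(a,b):
    (c1,u1),(c2,u2)=a,b; d1=ray(c1,*u1);d2=ray(c2,*u2)
    A=np.c_[d1,-d2]; k=np.linalg.lstsq(A,c2['eye']-c1['eye'],rcond=None)[0]; return (c1['eye']+k[0]*d1+c2['eye']+k[1]*d2)/2
S0=pickle.load(open('scene0.pkl','rb'));D0=pickle.load(open('side0.pkl','rb'))
print('spindle',tri((S0,(321,207.2)),(D0,(326.4,270.4))))
h=cv2.cvtColor(W['color'],cv2.COLOR_RGB2HSV); m=cv2.inRange(h,(45,80,20),(90,255,255)); m[:230]=0;m[360:]=0
cs,_=cv2.findContours(m,cv2.RETR_CCOMP,cv2.CHAIN_APPROX_NONE)
for k in cs:
    if len(k)>25: e=cv2.fitEllipse(k); print(e,plane(W,*e[0],.155).round(4),plane(W,*e[0],.115).round(4))
E
```

```text
former bottom [(np.int64(312), np.int64(332), np.int64(204)), (np.int64(312), np.int64(341), np.int64(271))] [0.53399629 0.05269556 0.11683019] [-0.44171038 -0.03570946 -0.32383638  0.01306234]
spindle [0.53381891 0.05204213 0.08793112]
((316.8648376464844, 286.83538818359375), (88.9615478515625, 109.93722534179688), 179.89910888671875) [0.5465 0.0574 0.155 ] [0.5295 0.0507 0.115 ]
((316.94482421875, 292.2286071777344), (5.962071895599365, 17.215951919555664), 90.15826416015625) [0.544  0.0564 0.155 ] [0.5262 0.0494 0.115 ]
```

Former and spindle agree to within 1 mm, so I'll lower it.

Emit:
{"method": "drive_tool", "body": {"delta_pos": [[0,0,-15],[0,0,-25],[0,0,-32],[0,0,-39],[0,0,-46],[0,0,-54],[0,0,-62],[0,0,-70],[0,0,-78],[0,0,-84],[0,0,-88],[0,0,-88]], "twist": [[0,0,0],[0,0,0],[0,0,0],[0,0,0],[0,0,0],[0,0,0],[0,0,0],[0,0,0],[0,0,0],[0,0,0],[0,0,0],[0,0,0]], "claw": [0.2,0.2,0.2,0.2,0.2,0.2,0.2,0.2,0.2,0.2,0.2,0.2]}}

```text
time: 6.4
eef_pos: [0.5336, 0.0513, 0.0521]
ee_rot: [-3.087, -0.585, 0.001]
force: [-0.5, -0.7, -0.9]
gripper_width: 0.398
finger_force: 30.0
```

Emit:
{"method": "drive_tool", "body": {"delta_pos": [[0,0,-1],[0,0,-2],[0,0,-3],[0,0,-4],[0,0,-4]], "twist": [[0,0,0],[0,0,0],[0,0,0],[0,0,0],[0,0,0]], "claw": [0.2,0.2,0.2,0.2,0.2]}}

```text
time: 6.9
eef_pos: [0.5338, 0.0514, 0.0487]
ee_rot: [3.087, 0.585, 0.0]
force: [0.0, 0.8, -1.6]
gripper_width: 0.4
finger_force: 30.0
```

Emit:
{"method": "drive_tool", "body": {"delta_pos": [[0,0,-1],[0,0,-1.5],[0,0,-2],[0,0,-2]], "twist": [[0,0,0],[0,0,0],[0,0,0],[0,0,0]], "claw": [0.2,0.2,0.2,0.2]}}

```text
time: 7.3
eef_pos: [0.5339, 0.0514, 0.0473]
ee_rot: [3.087, 0.585, 0.0]
force: [-2.9, 0.5, 6.6]
gripper_width: 0.4
finger_force: 30.0
```

Emit:
{"method": "drive_tool", "body": {"delta_pos": [[0,0,0],[0,0,0],[0,0,0],[0,0,20],[0,0,60],[0,0,90],[-40,-16,95],[-60,-23,95],[-60,-23,95],[-60,-23,95]], "twist": [[0,0,0],[0,0,0],[0,0,0],[0,0,0],[0,0,0],[0,0,0],[0,0,0],[0,0,0],[0,0,0],[0,0,0]], "claw": [0.5,0.6,0.7,0.7,0.7,0.7,0.7,0.7,0.7,0.7]}}

```text
time: 8.3
eef_pos: [0.4745, 0.0284, 0.1419]
ee_rot: [3.087, 0.585, 0.002]
force: [0.8, -0.7, 1.7]
gripper_width: 0.7
finger_force: 0.0
```

```bash
python3 - <<'E'
from h import *
print(state()['eef_pos'])
W=shot('wrist'); pickle.dump(W,open('w3.pkl','wb')); S=shot('scene')
p=proj(W,(.5338,.0518,.088)); print(p,proj(W,(.5338,.0518,.072)))
u,v=p.astype(int)
a=cv2.resize(np.ascontiguousarray(W['color'][v-60:v+60,u-60:u+60,::-1]),(600,600),interpolation=cv2.INTER_CUBIC)
u,v=proj(S,(.5338,.0518,.05)).astype(int); print('S',u,v)
b=cv2.resize(np.ascontiguousarray(S['color'][v-30:v+30,u-10:u+10,::-1]),(200,600),interpolation=cv2.INTER_CUBIC)
cv2.imwrite('pics/w3.png',np.hstack([a,b]))
E
```

```text
[0.47449793 0.02843421 0.1419164 ]
[317.33190203 163.59289578] [317.31181951 161.56271713]
S 320 219
```

View pics/w3.png

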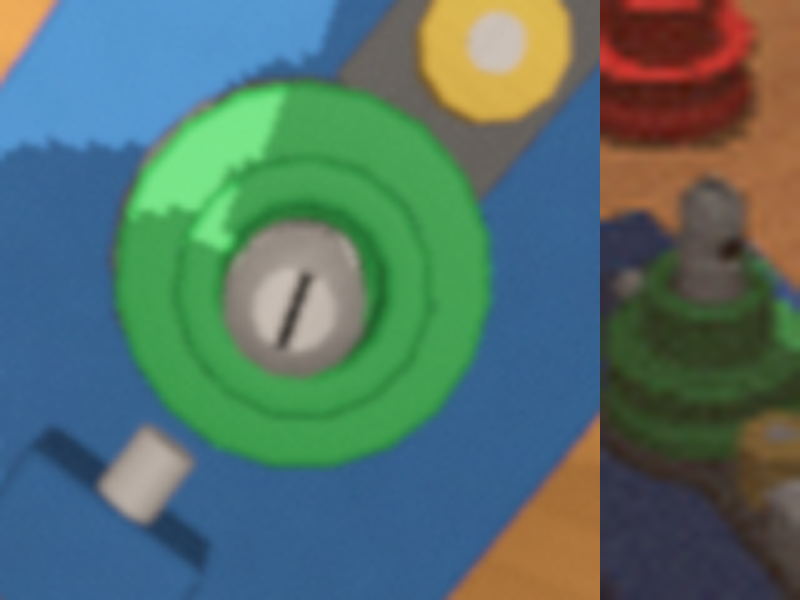

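The former is seated. The line on the spindle's top runs from crop (308,273) to (282,348), and the cross-hole mouth shows in the scene crop on the right-hand side at (730,247).

```bash
python3 - <<'E'
from h import *
W=pickle.load(open('w3.pkl','rb'))
g=cv2.cvtColor(W['color'],cv2.COLOR_RGB2GRAY).astype(int)
h=cv2.cvtColor(W['color'],cv2.COLOR_RGB2HSV)
m=np.zeros_like(g,np.uint8); m[155:176,309:324]=(g[155:176,309:324]<95)&(h[155:176,309:324,1]<90)
y,x=np.nonzero(m); p=np.c_[x,y].astype(np.float32); w=(110-g[y,x])
d=cv2.fitLine(p,cv2.DIST_HUBER,0,.01,.01).ravel(); print(len(x),d,x.min(),x.max(),y.min(),y.max())
a=plane(W,d[2],d[3],.088);b=plane(W,d[2]+9*d[0],d[3]+9*d[1],.088); print(a,np.degrees(np.arctan2(*(b-a)[1::-1])))
a=plane(W,318.6,157.6,.088);b=plane(W,313.4,172.6,.088); print(a,b,(a+b)/2,np.degrees(np.arctan2(*(a-b)[1::-1])))
m2=((h[...,1]<60)&(g>105)).astype(np.uint8);m2[:145]=0;m2[182:]=0;m2[:,:300]=0;m2[:,335:]=0
# spindle outline (not green, in bore)
print(cv2.fitEllipse(max(cv2.findContours(m2,0,1)[0],key=len)))
print(state()['qpos'])
E
```

```text
21 [  0.36798942  -0.92982996 315.3        164.8       ] 313 318 158 171
[0.53268017 0.05268552 0.088     ] -0.5823319574451842
[0.53737754 0.05238562 0.088     ] [0.52790253 0.05206149 0.088     ] [0.53264003 0.05222355 0.088     ] 1.9592154186461583
((315.6094970703125, 162.1604766845703), (27.20425796508789, 30.231006622314453), 11.156513214111328)
[3.51920782e-02 3.29537355e-01 2.01335788e+00 9.99984787e-05
 7.97496223e-01 1.23104429e+00]
```

Emit:
{"method": "drive_tool", "body": {"delta_pos": [[3,-40,0],[6,-85,0],[9,-130,0],[12,-175,0],[15,-220,0],[18,-260,-5],[19,-285,-10],[20,-296,-12],[20,-296,-12],[20,-296,-12],[20,-296,-12]], "twist": [[0,0,-7],[0,0,-14],[0,0,-21],[0,0,-28],[0,0,-35],[0,0,-42],[0,0,-46.5],[0,0,-46.5],[0,0,-46.5],[0,0,-46.5],[0,0,-46.5]], "claw": [0.7,0.7,0.7,0.7,0.7,0.7,0.7,0.7,0.7,0.7,0.7]}}

```text
time: 9.5
eef_pos: [0.494, -0.2662, 0.1297]
ee_rot: [-3.068, 0.677, 0.001]
force: [0.9, -0.7, -0.2]
gripper_width: 0.701
finger_force: 0.0
```

```bash
python3 - <<'E'
from h import *
s=state();print(s['eef_pos'],s['ee_rot'],s['qpos'])
W=shot('wrist'); pickle.dump(W,open('w4.pkl','wb'))
for p in((.493,-.267,.005),(.564,-.3,.002)): print(proj(W,p))
u,v=proj(W,(.525,-.28,.003)).astype(int);print(u,v)
x0,y0=u-80,max(v-100,0)
print('origin',x0,y0)
cv2.imwrite('pics/w4.png',cv2.resize(np.ascontiguousarray(W['color'][y0:y0+160,x0:x0+160,::-1]),(600,600),interpolation=cv2.INTER_CUBIC))
E
```

```text
[ 0.49398058 -0.26621344  0.12971926] [-3.06753201e+00  6.76800162e-01  5.82353010e-04] [-5.15591192e-01  4.56576799e-01  1.83567612e+00  2.17990577e-04
  8.49778036e-01  1.48937005e+00]
[318.31325693 233.08663405]
[318.52828039 137.44453602]
316 192
origin 236 92
```

View pics/w4.png

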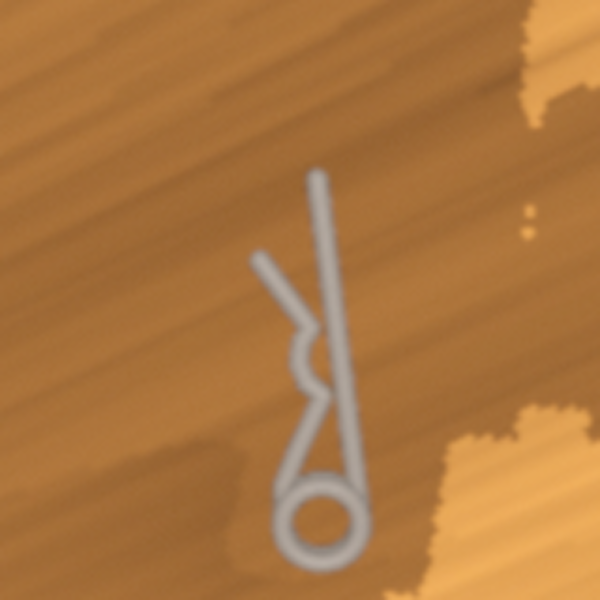

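The wrist crop shows the clip: coil centre at (322,522), straight leg from (357,490) to its tip at (317,175), and the bent leg on the left.

```bash
python3 - <<'E'
from h import *
W=pickle.load(open('w4.pkl','rb'))
f=lambda x,y,z:plane(W,236+(x-1.4)/3.75,92+(y-1.4)/3.75,z)
tip,base,coil=f(317,170,.0023),f(357,490,.0023),f(322,522,.007)
a=np.arctan2(*(tip-base)[1::-1]); print(tip,base,coil,np.degrees(a))
u=np.array([np.cos(a),np.sin(a)]);n=np.array([-u[1],u[0]])
print('coil in leg axes',(coil-tip)[:2]@u,(coil-tip)[:2]@n)
r=R.from_rotvec(state()['ee_rot']).as_matrix()[:,0]; print('toolx',np.degrees(np.arctan2(r[1],r[0])))
print('coil from leg model', tip[:2]-.0763*u+.009*n)
E
```

```text
[ 0.56379373 -0.30133212  0.0023    ] [ 0.49650579 -0.28040407  0.0023    ] [ 0.49419516 -0.2705113   0.007     ] -17.27685533193528
coil in leg axes -0.07561179822539607 0.008760188474962533
toolx -24.888455434761905
coil from leg model [ 0.49360923 -0.27007792]
```

Emit:
{"method": "drive_tool", "body": {"delta_pos": [[0,-4,-30],[0,-4,-65],[0,-4,-95],[0,-4,-112],[0,-4,-122],[0,-4,-126],[0,-4,-127],[0,-4,-127],[0,-4,-127],[0,-4,-127],[0,-4,-127],[0,-4,-127],[0,-4,-127]], "twist": [[0,0,7.6],[0,0,7.6],[0,0,7.6],[0,0,7.6],[0,0,7.6],[0,0,7.6],[0,0,7.6],[0,0,7.6],[0,0,7.6],[0,0,7.6],[0,0,7.6],[0,0,7.6],[0,0,7.6]], "claw": [0.5,0.5,0.5,0.5,0.5,0.5,0.5,0.4,0.3,0.2,0.1,0.1,0.1]}}

```text
time: 10.85
eef_pos: [0.4942, -0.2719, 0.0034]
ee_rot: [3.105, -0.476, 0.002]
force: [-1.1, 0.7, 5.9]
gripper_width: 0.243
finger_force: 29.9
```

Emit:
{"method": "drive_tool", "body": {"delta_pos": [[0,0,20],[0,0,60],[-5,20,90],[-14,65,90],[-23,110,90],[-33,155,90],[-42,200,90],[-52,245,90],[-62,290,90],[-68,320,85],[-71,331,75],[-71,331,70],[-71,331,70],[-71,331,70],[-71,331,70]], "twist": [[0,0,0],[0,0,0],[0,0,0],[0,0,4],[0,0,8],[0,0,12],[0,0,16],[0,0,18],[0,0,18],[0,0,18],[0,0,18],[0,0,18],[0,0,18],[0,0,18],[0,0,18]], "claw": [0.1,0.1,0.1,0.1,0.1,0.1,0.1,0.1,0.1,0.1,0.1,0.1,0.1,0.1,0.1]}}

```text
time: 12.35
eef_pos: [0.4233, 0.0584, 0.0727]
ee_rot: [3.142, 0.013, 0.0]
force: [-0.4, -0.1, 0.5]
gripper_width: 0.243
finger_force: 29.8
```

```bash
python3 - <<'E'
from h import *
s=state();print(s['eef_pos'],s['ee_rot'],s['force'])
W=shot('wrist');D=shot('side');S=shot('scene')
for n,c in(('W5',W),('D5',D),('S5',S)): pickle.dump(c,open(n+'.pkl','wb')); print(n,proj(c,(.4995,.052,.072)),proj(c,(.533,.052,.088)),proj(c,(.533,.052,.072)))
def crop(c,x,y,w,h,W_,H_): return cv2.resize(np.ascontiguousarray(c['color'][y:y+h,x:x+w,::-1]),(W_,H_),interpolation=cv2.INTER_CUBIC)
u,v=proj(W,(.5,.056,.075)).astype(int);print('W origin',u-50,v-75)
a=crop(W,u-50,v-75,100,150,400,600)
u,v=proj(D,(.49,.056,.072)).astype(int);print('D origin',u-50,v-35); b=crop(D,u-50,v-35,100,75,400,300)
u,v=proj(S,(.49,.056,.072)).astype(int);print('S origin',u-50,v-35); d=crop(S,u-50,v-35,100,75,400,300)
cv2.imwrite('pics/a5.png',np.hstack([a,np.vstack([b,d])]))
E
```

```text
[0.42326429 0.05838395 0.07273211] [3.14153380e+00 1.27750233e-02 3.69543074e-04] [-0.387684   -0.05265577  0.46286239]
W5 [332.87441131 144.9274179 ] [336.64052796  54.55383239] [334.62001849  62.670449  ]
D5 [339.23037665 284.84659258] [326.10297234 270.59313891] [325.98682148 276.36499902]
S5 [311.25620028 207.06487233] [320.30197564 207.01942591] [320.14134312 212.16491088]
W origin 274 68
D origin 291 253
S origin 259 170
```

View pics/a5.png

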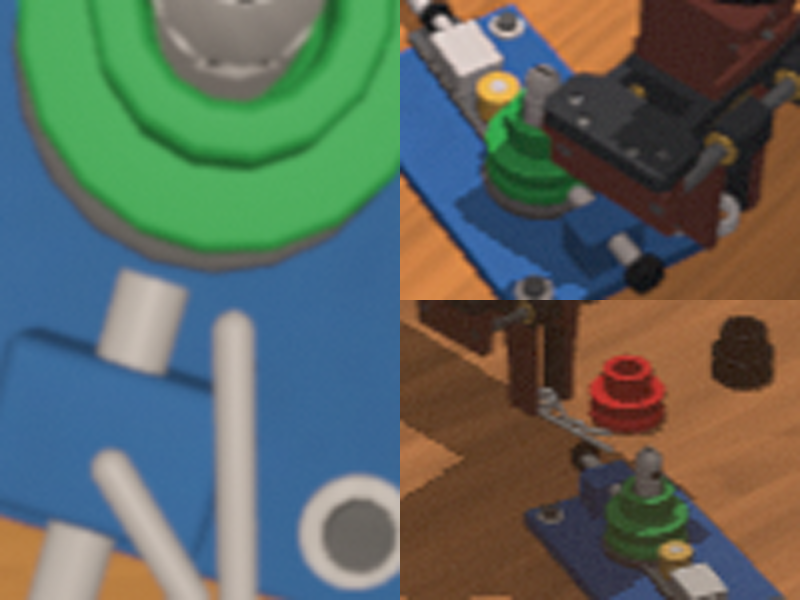

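The wrist crop shows the straight leg with its tip at (234,315), nearly vertical and pointing at the spindle, whose body is centred near column 240. The side and scene views show the clip level at about hole height. Next I'll compute the offset.

```bash
python3 - <<'E'
from h import *
W=pickle.load(open('W5.pkl','rb'));S=pickle.load(open('S5.pkl','rb'))
h=cv2.cvtColor(W['color'],cv2.COLOR_RGB2HSV).astype(int); g=cv2.cvtColor(W['color'],cv2.COLOR_RGB2GRAY)
# leg edges per row
pts=[]
for v in range(155,216,4):
    r=(h[v,318:345,1]<70)&(g[v,318:345]>120); x=np.nonzero(r)[0]
    if len(x)>4: 
        pts.append((318+x.mean(),v,len(x)))
pts=np.array(pts);print(pts.round(1).tolist())
P=np.array([plane(W,u,v,.072) for u,v,_ in pts]); k=np.polyfit(P[:,0],P[:,1],1); print('leg angle',np.degrees(np.arctan(k[0])),'y at .4995',np.polyval(k,.4995),'y at .533',np.polyval(k,.533))
for v in range(40,92,4):
    r=(h[v,295:380,1]<75)&(g[v,295:380]>60); x=np.nonzero(r)[0]+295
    if len(x): print(v,x.min(),x.max(),(x.min()+x.max())/2,end=' | ')
print()
green=cv2.inRange(h.astype(np.uint8),(45,80,20),(90,255,255)); green[160:]=0
n,l,st,ce=cv2.connectedComponentsWithStats(green); i=1+np.argmax(st[1:,4]);print(st[i],ce[i])
print('pred hub/disc edge', proj(W,(.533,.052+.028,.042)),proj(W,(.533,.052-.028,.042)))
print('spindle edges pred z72',proj(W,(.533,.061,.072)),proj(W,(.533,.043,.072)))
E
```

```text
[[332.0, 155.0, 11.0], [332.0, 159.0, 11.0], [332.5, 163.0, 10.0], [332.5, 167.0, 10.0], [332.0, 171.0, 11.0], [332.5, 175.0, 10.0], [332.5, 179.0, 10.0], [332.5, 183.0, 10.0], [332.5, 187.0, 10.0], [332.5, 191.0, 10.0], [332.5, 195.0, 10.0], [332.5, 199.0, 10.0], [331.2, 203.0, 11.0], [329.4, 207.0, 13.0], [328.0, 211.0, 16.0], [327.6, 215.0, 17.0]]
leg angle -2.2923080179277826 y at .4995 0.051504056545326485 y at .533 0.05016306217450715
40 319 350 334.5 | 44 316 353 334.5 | 48 314 355 334.5 | 52 313 356 334.5 | 56 312 357 334.5 | 60 312 357 334.5 | 64 312 356 334.0 | 68 312 354 333.0 | 72 313 352 332.5 | 76 314 350 332.0 | 80 315 348 331.5 | 84 317 345 331.0 | 88 321 342 331.5 | 
[ 278   10  110  121 8251] [332.263968    72.85080596]
pred hub/disc edge [276.23536458  73.58875564] [387.2847827   74.60215582]
spindle edges pred z72 [313.3062158   62.47469345] [355.92915835  62.86616173]
```

```bash
python3 - <<'E'
from h import *
W=pickle.load(open('W5.pkl','rb'))
for z in(.070,.072,.074):
    a=plane(W,332.1,155,z);b=plane(W,332.5,197,z); k=(a-b)[1]/(a-b)[0]
    print(z,a,b,np.degrees(k),'y at .533',a[1]+k*(.533-a[0]),'tip',plane(W,332.1,146,z))
print([plane(W,334.5,v,z) for v,z in((58,.082),(58,.075))])
g=cv2.cvtColor(W['color'],cv2.COLOR_RGB2GRAY).astype(float)
# subpixel leg edges
for v in(158,170,182,194):
    r=g[v-2:v+3,320:346].mean(0); d=np.abs(np.diff(r)); i=np.arange(320.5,345.5); m=i<332; print(v,(i[m]*d[m]**2).sum()/(d[m]**2).sum(),(i[~m]*d[~m]**2).sum()/(d[~m]**2).sum())
E
```

```text
0.07 [0.49496705 0.05217041 0.07      ] [0.47551189 0.05156447 0.07      ] 1.784513147905734 y at .533 0.05335496923527464 tip [0.4989624 0.0522557 0.07     ]
0.072 [0.49508351 0.05225474 0.072     ] [0.47586369 0.05165613 0.072     ] 1.7845131479057268 y at .533 0.0534356714403139 tip [0.49903053 0.052339   0.072     ]
0.074 [0.49519997 0.05233907 0.074     ] [0.47621549 0.05174778 0.074     ] 1.7845131479057406 y at .533 0.05351637364535318 tip [0.49909867 0.0524223  0.074     ]
[array([0.53292743, 0.05252379, 0.082     ]), array([0.53422082, 0.05222167, 0.075     ])]
158 327.46593386860934 336.5994822032862
170 327.95789935634883 336.71640825503215
182 328.1811971012889 336.8537705428426
194 327.95553613270357 336.96671795999123
```

```bash
python3 - <<'E'
from h import *
S=pickle.load(open('S5.pkl','rb'))
h=cv2.cvtColor(S['color'],cv2.COLOR_RGB2HSV).astype(int); g=cv2.cvtColor(S['color'],cv2.COLOR_RGB2GRAY)
for x in np.arange(.45,.5005,.006):
    y=.0523+.028*(x-.499); p=proj(S,(x,y,.0716)); q=proj(S,(x,y,.0766)); u=int(round(p[0])); v=int(round(p[1]))
    print(x.round(3),p.round(1),q[1].round(1),list(zip(range(v-6,v+5),g[v-6:v+5,u].tolist(),h[v-6:v+5,u,1].tolist())))
print(proj(S,(.5327,.0525,.088)))
u,v=proj(S,(.5327,.0525,.072)).astype(int); print(u,v);print(g[v-10:v+10,u-7:u+8])
E
```

```text
0.45 [298.2 200. ] 198.4 [(194, 64, 63), (195, 81, 61), (196, 90, 39), (197, 83, 88), (198, 104, 140), (199, 82, 71), (200, 97, 34), (201, 66, 120), (202, 75, 148), (203, 73, 151), (204, 74, 156)]
0.456 [299.8 200.9] 199.3 [(195, 95, 152), (196, 109, 151), (197, 105, 125), (198, 103, 84), (199, 96, 55), (200, 92, 41), (201, 101, 36), (202, 74, 112), (203, 73, 148), (204, 71, 154), (205, 77, 141)]
0.462 [301.4 201.7] 200.1 [(196, 110, 149), (197, 112, 150), (198, 112, 152), (199, 102, 87), (200, 91, 37), (201, 99, 41), (202, 86, 58), (203, 71, 142), (204, 70, 152), (205, 70, 163), (206, 73, 151)]
0.468 [302.9 202.6] 201.0 [(197, 112, 153), (198, 117, 150), (199, 115, 138), (200, 113, 26), (201, 80, 67), (202, 118, 29), (203, 93, 39), (204, 69, 144), (205, 64, 160), (206, 33, 168), (207, 35, 133)]
0.474 [304.5 203.4] 201.9 [(197, 112, 152), (198, 105, 155), (199, 119, 151), (200, 107, 150), (201, 100, 78), (202, 99, 38), (203, 91, 72), (204, 92, 41), (205, 47, 94), (206, 32, 147), (207, 39, 125)]
0.48 [306.1 204.3] 202.7 [(198, 71, 178), (199, 100, 154), (200, 104, 151), (201, 102, 134
[... 1314 characters left out ...]
6 120]
 [ 57  56  54  62  75  78  86  90  93  94  85  97 118 116 118]
 [ 56  54  57  60  65  82  80  84  88  86  73  87 115 120 123]
 [ 55  55  53  57  64  74  80  87  73  49  41  66 103 127 124]
 [ 57  59  58  65  73  78  80  80  72  47  48  68  73  97 118]
 [ 53  49  61  69  67  75  89  87  87  86  86  68  71  64  85]
 [ 97  68  71  64  57  75  76  81  81  82  77  65  86  94  72]
 [ 91  74  71  60  54  69  82  82  86  83  77  63  81 104  87]
 [ 66  68  69  67  65  67  80  86  79  81  75  74  94  96  76]
 [ 58  57  57  68  71  67  69  72  80  94 101 108  98  66  62]
 [ 64  54  51  52  60  66  68  88 110 106  94  64  59  56  58]
 [ 63  54  58  54  61  56  54  53  56  56  54  57  55  50  60]]
```

The leg is level, at hole height and on line, so I'll move in and feel for contact.

Emit:
{"method": "drive_tool", "body": {"delta_pos": [[6,-0.3,0],[12,-0.1,0],[17,0,0],[20,0.1,0],[23,0.2,0],[25,0.2,0],[27,0.3,0],[29,0.3,0],[29,0.3,0]], "twist": [[0,0,0],[0,0,0],[0,0,0],[0,0,0],[0,0,0],[0,0,0],[0,0,0],[0,0,0],[0,0,0]], "claw": [0.1,0.1,0.1,0.1,0.1,0.1,0.1,0.1,0.1]}}

```text
time: 13.4
eef_pos: [0.4521, 0.0597, 0.0727]
ee_rot: [-3.142, -0.016, -0.0]
force: [-0.0, -0.9, -0.8]
gripper_width: 0.244
finger_force: 29.8
```

Emit:
{"method": "drive_tool", "body": {"delta_pos": [[1.5,0,0],[3,0.1,0],[4.5,0.1,0],[6,0.2,0],[6,0.2,0]], "twist": [[0,0,0],[0,0,0],[0,0,0],[0,0,0],[0,0,0]], "claw": [0.1,0.1,0.1,0.1,0.1]}}

```text
time: 13.9
eef_pos: [0.4582, 0.0599, 0.0727]
ee_rot: [-3.142, -0.016, -0.001]
force: [0.6, 0.0, -0.3]
gripper_width: 0.242
finger_force: 29.8
```

Emit:
{"method": "drive_tool", "body": {"delta_pos": [[2.5,0.1,0],[5,0.1,0],[7.5,0.2,0],[10,0.3,0],[12,0.3,0],[14,0.4,0],[14,0.4,0]], "twist": [[0,0,0],[0,0,0],[0,0,0],[0,0,0],[0,0,0],[0,0,0],[0,0,0]], "claw": [0.1,0.1,0.1,0.1,0.1,0.1,0.1]}}

```text
time: 14.6
eef_pos: [0.4722, 0.0603, 0.0727]
ee_rot: [-3.142, -0.016, -0.001]
force: [0.6, -1.1, -0.5]
gripper_width: 0.245
finger_force: 29.8
```

Emit:
{"method": "drive_tool", "body": {"delta_pos": [[1,0,0],[2.5,0.1,0],[4,0.1,0],[5.5,0.2,0],[7,0.2,0],[7,0.2,0]], "twist": [[0,0,0],[0,0,0],[0,0,0],[0,0,0],[0,0,0],[0,0,0]], "claw": [0.1,0.1,0.1,0.1,0.1,0.1]}}

```text
time: 15.2
eef_pos: [0.4791, 0.0606, 0.0727]
ee_rot: [-3.141, -0.016, -0.0]
force: [-0.3, -0.4, -0.2]
gripper_width: 0.241
finger_force: 29.8
```

Emit:
{"method": "drive_tool", "body": {"delta_pos": [[1,0,0],[2,0.1,0],[3,0.1,0],[4,0.1,0],[4,0.1,0]], "twist": [[0,0,0],[0,0,0],[0,0,0],[0,0,0],[0,0,0]], "claw": [0.1,0.1,0.1,0.1,0.1]}}

```text
time: 15.7
eef_pos: [0.4818, 0.0606, 0.0723]
ee_rot: [3.141, 0.016, -0.003]
force: [-5.5, -0.1, -0.1]
gripper_width: 0.245
finger_force: 29.9
```

Emit:
{"method": "drive_tool", "body": {"delta_pos": [[1,0,0],[2,0,0],[2,0,0]], "twist": [[0,0,0],[0,0,0],[0,0,0]], "claw": [0.1,0.1,0.1]}}

```text
time: 16.0
eef_pos: [0.4837, 0.0607, 0.0723]
ee_rot: [3.142, 0.016, -0.003]
force: [-5.7, 0.9, 0.4]
gripper_width: 0.244
finger_force: 29.9
```

Emit:
{"method": "drive_tool", "body": {"delta_pos": [[1,0,0],[2,0.1,0],[3,0.1,0],[3,0.1,0]], "twist": [[0,0,0],[0,0,0],[0,0,0],[0,0,0]], "claw": [0.1,0.1,0.1,0.1]}}

```text
time: 16.4
eef_pos: [0.4871, 0.0608, 0.0724]
ee_rot: [-3.142, -0.016, 0.002]
force: [-3.6, 1.0, -0.4]
gripper_width: 0.24
finger_force: 30.0
```

Emit:
{"method": "drive_tool", "body": {"delta_pos": [[1,0,0],[2,0.1,0],[3,0.1,0],[3,0.1,0]], "twist": [[0,0,0],[0,0,0],[0,0,0],[0,0,0]], "claw": [0.1,0.1,0.1,0.1]}}

```text
time: 16.8
eef_pos: [0.4924, 0.0609, 0.0731]
ee_rot: [-3.141, -0.016, -0.005]
force: [1.5, 1.1, -0.9]
gripper_width: 0.242
finger_force: 30.0
```

Emit:
{"method": "drive_tool", "body": {"delta_pos": [[1,0,0],[2,0.1,0],[2,0.1,0]], "twist": [[0,0,0],[0,0,0],[0,0,0]], "claw": [0.1,0.1,0.1]}}

```text
time: 17.1
eef_pos: [0.4937, 0.0609, 0.0729]
ee_rot: [-3.141, -0.016, -0.002]
force: [1.0, 0.5, -0.4]
gripper_width: 0.24
finger_force: 30.0
```

Emit:
{"method": "drive_tool", "body": {"delta_pos": [[1,0,0],[2,0.1,0],[2,0.1,0]], "twist": [[0,0,0],[0,0,0],[0,0,0]], "claw": [0.1,0.1,0.1]}}

```text
time: 17.4
eef_pos: [0.4954, 0.061, 0.0728]
ee_rot: [-3.142, -0.016, -0.002]
force: [1.0, -0.2, -0.6]
gripper_width: 0.244
finger_force: 30.0
```

Emit:
{"method": "drive_tool", "body": {"delta_pos": [[0.5,0,0],[1,0,0],[1,0,0]], "twist": [[0,0,0],[0,0,0],[0,0,0]], "claw": [0.1,0.1,0.1]}}

```text
time: 17.7
eef_pos: [0.4962, 0.061, 0.0728]
ee_rot: [-3.142, -0.016, -0.001]
force: [1.1, 0.8, -0.4]
gripper_width: 0.239
finger_force: 30.0
```

Emit:
{"method": "drive_tool", "body": {"delta_pos": [[0.5,0,0],[1,0,0],[1,0,0],[1,0,0]], "twist": [[0,0,0],[0,0,0],[0,0,0],[0,0,0]], "claw": [0.1,0.1,0.1,0.1]}}

```text
time: 18.1
eef_pos: [0.4964, 0.061, 0.0726]
ee_rot: [3.142, 0.016, -0.001]
force: [-1.0, 0.9, 0.0]
gripper_width: 0.237
finger_force: 30.1
```

```bash
python3 - <<'E'
from h import *
s=state();print(s['eef_pos'],s['force'])
W=shot('wrist');pickle.dump(W,open('W6.pkl','wb'));p=proj(W,(.5,.055,.074)).astype(int);print(p-[75,65])
u,v=p; cv2.imwrite('pics/w6.png',cv2.resize(np.ascontiguousarray(W['color'][v-65:v+65,u-75:u+75,::-1]),(690,598),interpolation=cv2.INTER_CUBIC))
E
```

```text
[0.49640347 0.06101317 0.0725509 ] [-1.00977356  0.94021232  0.03871857]
[254 228]
```

View pics/w6.png

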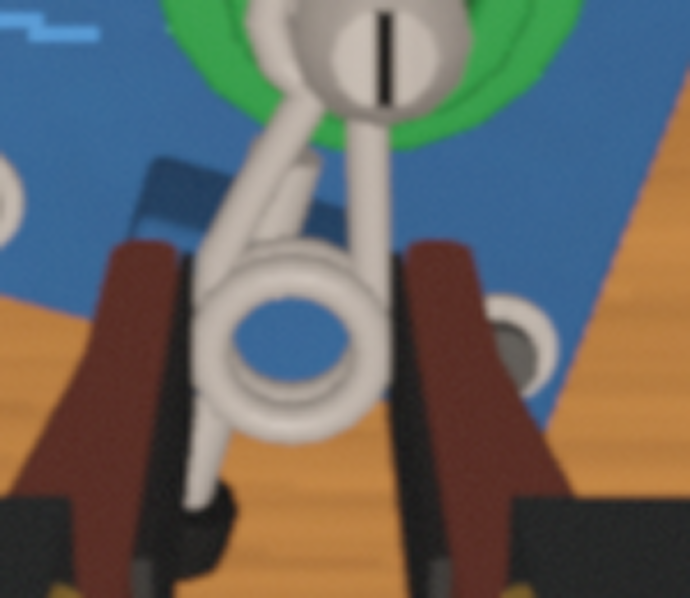

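The straight leg goes into the hole along the line, the bow hugs the spindle at (270,40), and the push force has changed sign. The clip is home, so I'll let go and rise.

Emit:
{"method": "drive_tool", "body": {"delta_pos": [[0,0,0],[0,0,0],[0,0,0],[0,0,0],[0,0,10],[0,0,40],[0,0,80],[-20,0,100],[-50,0,100],[-50,0,100],[-50,0,100],[-50,0,100]], "twist": [[0,0,0],[0,0,0],[0,0,0],[0,0,0],[0,0,0],[0,0,0],[0,0,0],[0,0,0],[0,0,0],[0,0,0],[0,0,0],[0,0,0]], "claw": [0.35,0.45,0.5,0.5,0.5,0.5,0.5,0.5,0.5,0.5,0.5,0.5]}}

```text
time: 19.35
eef_pos: [0.4478, 0.0611, 0.173]
ee_rot: [-3.141, -0.016, -0.002]
force: [-0.2, -0.1, 0.1]
gripper_width: 0.502
finger_force: 0.0
```

```bash
python3 - <<'E'
from h import *
s=state();print(s['eef_pos'],s['force'])
W=shot('wrist');S=shot('scene');pickle.dump(W,open('W7.pkl','wb'));p=proj(W,(.525,.055,.074)).astype(int);print(p-[60,60],proj(W,(.5327,.0525,.088)))
u,v=p; a=cv2.resize(np.ascontiguousarray(W['color'][v-60:v+60,u-60:u+60,::-1]),(480,480),interpolation=cv2.INTER_CUBIC)
u,v=proj(S,(.52,.055,.06)).astype(int); b=cv2.resize(np.ascontiguousarray(S['color'][v-30:v+30,u-20:u+20,::-1]),(320,480),interpolation=cv2.INTER_CUBIC)
cv2.imwrite('pics/w7.png',np.hstack([a,b]))
E
```

```text
[0.44784978 0.06107742 0.17303629] [-0.23058202 -0.09452141  0.09400254]
[266  79] [331.27734525 127.7614958 ]
```

View pics/w7.png

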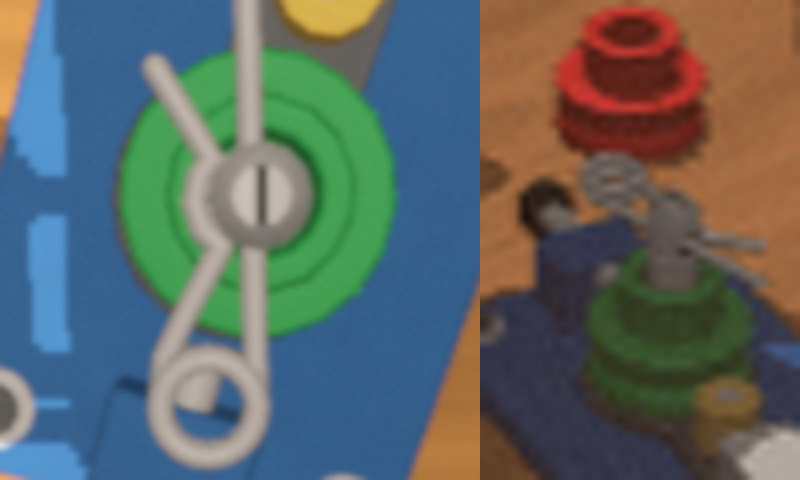

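The straight leg passes right through, both waists lie on either side of the spindle, and the clip is level. The former is flat and the gripper is clear.

```bash
python3 -c "
from cell import *
print(finish_job())"
```

```text
the job is handed in; nothing more can be done
None
```

I handed the job in at about 19 s: the green former sits flat on the boss, and the R-clip is through the cross-hole and snapped home around the spindle. The final pictures show both seated and the gripper clear, but no verdict came back.

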